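# Hold the sample case's lid open at 60 degrees for fitting its stay

## Task

The amber sample case still has no lid stay: turn both wooden turnbuttons on its front rail clear of the lid, then raise the lid to 60 degrees from shut and hold it there steadily with the gripper so that I can mark out the stay. Do not force the lid against the buttons or let it drop, and leave the loose things beside the case where they lie. Finish while still holding the lid at that angle, because it falls shut when let go.

Things in the scene. Friction and masses are not known exactly. Their poses are not given: they have to be found in the camera images.
- sample_case: Brown wooden sample case for amber, 175 mm deep (its x) x 210 mm wide (its y) x 55 mm high, fixed to the table. Origin: centre of its underside; z up. Its front (-x, towards the chair at the right) is a flat rail 34 mm wide, the far long side (+x) carries the hinges. The lid lies inset, its top flush with the rail and walls, 55 mm above the table. Its +y end is nearer to the robot.
- lid (a joint): Angle of the lid in rad, 0 = shut, growing as its front edge rises, stop at 1.92; 60 degrees = 1.047. The lid is 130 mm from hinge to front edge, 189 mm wide, 10 mm thick, 0.2 to 0.36 kg; the hinge is almost free, so it falls shut when let go. A turnbutton across its edge blocks it after 1.5 mm of play.
- lid_hinge (a point): Middle of the lid's hinge line, which runs along the case's y axis at the level of the case's top (x = +78 mm, z = 55 mm in the case's frame). Fixed to the case; the point's own axes turn with the lid.
- lid_knob (a point): On the axis of the lid's dark round wooden knob, 21 mm above the lid's top face and 106 mm from the hinge line, at mid width. The knob: 22 mm in diameter, 34 mm tall, square to the lid, 24 mm behind its front edge. Pinched on the two sides that face along the hinge, it pivots between the fingers as the lid swings. Axes are the lid's: z out of its top face, -x to its front edge, y along the hinge.
- turnbutton_near (a joint): Angle of the turnbutton nearer to the robot, rad: 0 = straight across the rail with one end over the lid's edge (lid locked), positive anticlockwise seen from above, stops at +-1.65; it may be turned either way. +-1.571 = lying along the rail; beyond about +-1.05 it no longer overlaps the lid. It stays where it is left (friction about 0.05 N m).
- turnbutton_far (a joint): The same for the turnbutton farther from the robot.
- turnbutton_near_top (a point): Centre of the top of the near turnbutton, on its upright pivot: a dark wooden bar 48 mm long with round ends, 16 mm wide, 13 mm thick, with a brass screw in the middle; its top is 14.5 mm above the rail, its underside 1.5 mm above it. The pivot lies 16 mm in front of the lid's front edge and 72 mm along the case's y from its middle. The point's x axis runs along the bar.
- turnbutton_far_top (a point): The same for the far turnbutton, at -72 mm along the case's y.
- lid_stay: Loose brass lid stay, a flat slotted strip 114 x 26 x 7 mm, left of the case; to be left alone. Origin: centre of its underside.
- pencil: Blue pencil, 140 x 8 mm, lying left of the case; to be left alone. Origin: centre of its underside.
- vial: Corked glass vial, 19 mm in diameter, 48 mm tall, standing left of the glass bowl of amber; to be left alone. Origin: centre of its underside.
- tweezers: Steel tweezers, 128 x 13 x 8 mm, lying left of the case; to be left alone. Origin: centre of its underside.

How it is judged:
By the outcome, as a careful person would: the job done as asked, in the order asked, and still so for the second after the job is handed in, while the arm keeps its last pose, push and grip.
It also fails if it takes over 64 s, if anything falls off the work surface, if the arm or the gripper's body presses on something with over 40 N, if the wrist force passes 120 N, or if a joint passes its speed limit or range.

## Robot

A 7-joint arm with a two-finger parallel gripper is mounted at the origin on a cart in front of the work surface, level with it; the furniture and walls round the work are solid. World frame = base frame: x ahead of the robot, y to its left, z up, the work surface at z = 0. Lengths are in m, angles in rad, forces in N, time in s.
With the tool pointing down it reaches from about 0.425 to 0.875 m from the base axis. Payload 4.7 kg.
Tool frame: the origin (TCP) lies midway between the tips of the shut fingers; the grasp point (between the pads) lies 19 mm behind it; z points along the fingers, y is the direction in which the jaws open and shut (so a half turn about z gives the same grasp; the last joint's range is limited). The gripper opens to 87 mm and grips with 3 to 60 N. Pads are 19 mm wide; open, the fingers measure 117 mm over their backs; the gripper's body (75 mm by 190 mm) begins 51 mm behind the grasp point.
Start: joints at [1.258, 0.321, -0.07, 1.45, 0.023, 1.371, -0.057], TCP at [0.209, -0.616, 0.223] pointing down, gripper open.
Joint ranges: [-2.86, 2.86], [-0.3, 2.09], [-1.38, 1.24], [0.06, 2.45], [-1.56, 4.7], [0.09, 2.05], [-2.69, 2.69]. Speed limits (rad/s): [2.57, 2.57, 3.14, 3.14, 3.14, 3.14, 3.14].

## Interface

Orientations are given as a rotation vector (axis times angle).
In Python, from plant import * gives the robot as it stands. The module is installed in compiled form; this text tells all that it offers.
- The arm moves only by the tool apply_moves, never from a script. Its argument "steps" is a list of rows, each a list of 5 numbers: the opening, from 0 (shut) to 1 (fully open), then the shift along the tool's x, y, z in mm, then the turn about the tool's z in degrees. A call has 1 to 12 rows; each row is the pose to reach, as a shift and turn from the pose commanded when the call began, along the tool's axes at that moment; what a row does not reach only later rows make up. A row lasts 1/10 s, in which the tool goes at most 50 mm and 8.59 degrees, less where a joint would pass 70% of its speed; a pose out of reach is approached as far as the arm can. A call with a gripper value outside its range is refused whole. The fingers move at their own pace and stop on an object; "squeeze" is the grip in N (left out, the last holds). Time passes only in rows, so rows that repeat a pose let the fingers close. It gives the time, the measured TCP pose, the force and the opening at its end, in the units of the state.
- observe(): the state, without advancing time (a new reading comes with each control period).
- grab_frame(name): name is "scene" or "top"; returns (picture, depth): 384x512x3 uint8, red, green, blue; 384x512 float32, m along the optical axis (not along the pixel's ray), 0 where there is no reading.
- camera_info(name): a dict with "fx", "fy", "cx", "cy" (pixels), "extrinsics" (4x4, takes a point from camera to world coordinates). Camera axes: x right, y down, z forward; pixel columns grow to the right and rows downward; lengths in m; the calibration is good to about 2 mm. A picture is of the moment at which its call begins. camera_info takes no time and is no camera call.
- sign_off(): hands the job in, once; it reports no verdict.
The state is a dict: "clock": time; "joints": joint angles; "joint_vel": joint speeds; "joint_torque": joint torques, N m; "eef_pos": TCP position; "ee_rot": TCP orientation; "contact_force": force on the tool from outside, world axes, zero at the start; "moment": the same for the moment, N m; "finger_gap": finger opening in m.
Only numpy, scipy, OpenCV 4.12 (cv2) and the standard library are available. Lean on these libraries where they do the work, as an engineer would, in place of code of your own. Each camera call takes 0.05 s, during which the arm holds its last target. There are 200 camera calls.

## Working session

There is one attempt and no reset: what is moved stays moved. The work goes in short steps, Python scripts to look and compute and a tool call to move; the robot and the scene stay as the last step left them, time stands still between calls to the robot, and variables do not carry over. Pictures are saved under pics/ and viewed, about 8 in all and at most 12, crops included, and the job is handed in when it is done.

Besides the shell and the picture viewer there is one more tool, called after "Call:" as name([rows], argument=value, ...), one row to a line, values as JSON. apply_moves: Moves the arm, as the interface text tells. Its arguments: {"type":"object","properties":{"steps":{"type":"array","items":{"type":"array","items":{"type":"number"}}},"squeeze":{"type":"number"}},"required":["steps"]}

```bash
mkdir -p pics
cat > h.py <<'E'
from plant import *
import numpy as np, cv2
from scipy.spatial.transform import Rotation as R
def px(name,d,u,v):
    c=camera_info(name); z=d[v,u]
    return (c["extrinsics"]@[ (u-c["cx"])*z/c["fx"],(v-c["cy"])*z/c["fy"],z,1])[:3]
def proj(name,p):
    c=camera_info(name); q=np.linalg.inv(c["extrinsics"])@[*p,1]
    return c["fx"]*q[0]/q[2]+c["cx"], c["fy"]*q[1]/q[2]+c["cy"]
E
python3 - <<'E'
from h import *
s=observe(); print({k:np.round(v,3) for k,v in s.items()}); print(R.from_rotvec(s["ee_rot"]).as_matrix().round(3))
ims=[]
for n in("scene","top"):
    p,d=grab_frame(n); np.save(n+".npy",d); cv2.imwrite(f"pics/{n}0.png",cv2.resize(p[...,::-1],(800,600),interpolation=cv2.INTER_CUBIC))
    print(camera_info(n))
E
```

```text
{'clock': np.float64(0.0), 'joints': array([ 1.258,  0.322, -0.07 ,  1.452,  0.023,  1.371, -0.057]), 'joint_vel': array([ 0.002, -0.   ,  0.   ,  0.001,  0.001, -0.001,  0.001]), 'joint_torque': array([-0.0000e+00, -4.9129e+01, -4.0400e-01, -3.1253e+01, -6.4000e-02,
        4.4000e-02,  0.0000e+00]), 'eef_pos': array([ 0.208, -0.615,  0.221]), 'ee_rot': array([-3.098e+00, -5.110e-01,  1.000e-03]), 'contact_force': array([ 0.016, -0.188,  1.057]), 'moment': array([ 0.01 , -0.039,  0.047]), 'finger_gap': np.float64(0.087)}
[[ 0.947  0.321 -0.001]
 [ 0.321 -0.947  0.002]
 [-0.    -0.002 -1.   ]]
{'fx': 498.49524633183796, 'fy': 498.49524633183796, 'cx': 252.2752455411468, 'cy': 192.22295791968781, 'extrinsics': array([[-0.63529828, -0.35255591,  0.68709565, -0.27688175],
       [-0.77217058,  0.2759423 , -0.5723709 ,  0.62883107],
       [ 0.01219399, -0.89418129, -0.44753897,  0.57727556],
       [ 0.        ,  0.        ,  0.        ,  1.        ]])}
{'fx': 365.69929565113534, 'fy': 365.69929565113534, 'cx': 255.7687135818375, 'cy': 193.11105939363284, 'extrinsics': array([[-6.23940381e-02, -9.71683917e-01,  2.27897673e-01,
         3.27607626e-01],
       [-9.98028832e-01,  6.22864047e-02, -7.67165023e-03,
        -5.08646513e-04],
       [-6.74050751e-03, -2.27927113e-01, -9.73654865e-01,
         9.18434461e-01],
       [ 0.00000000e+00,  0.00000000e+00,  0.00000000e+00,
         1.00000000e+00]])}
```

View pics/top0.png

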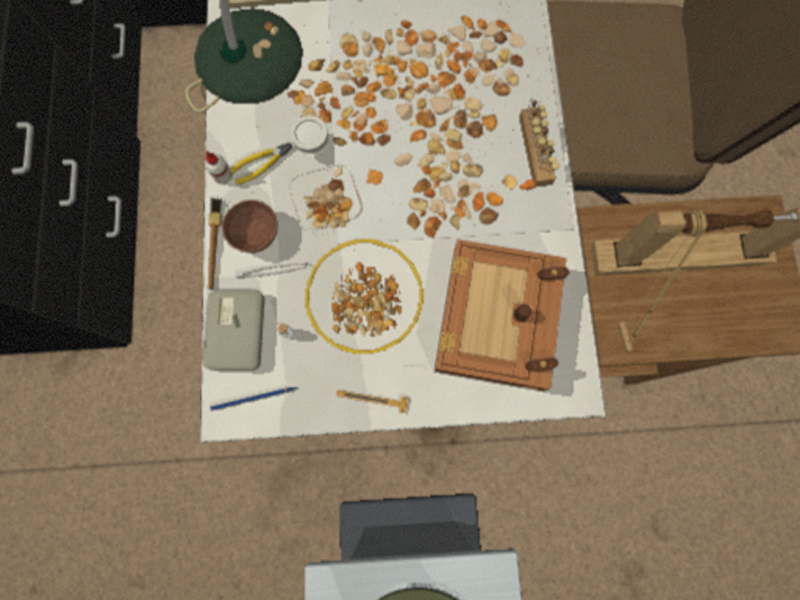

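View pics/scene0.png

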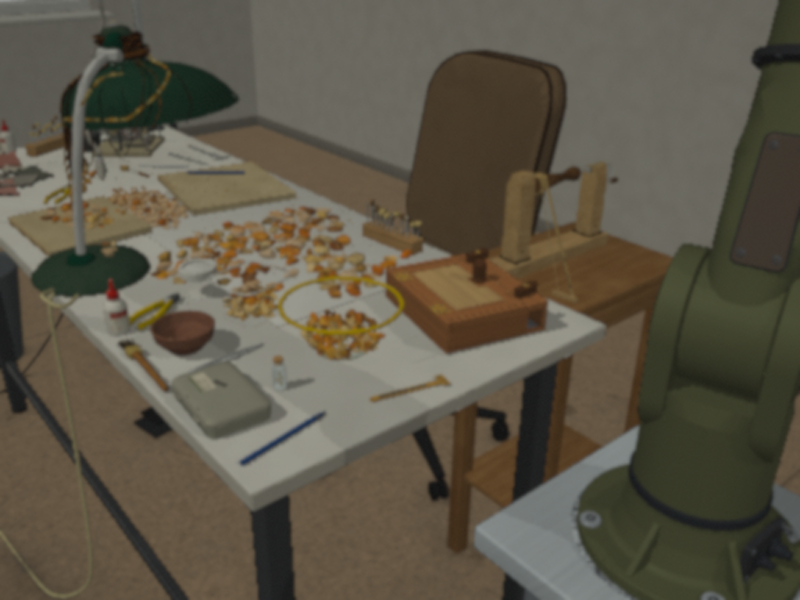

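The top view shows the case at right (corners about (460,240), (567,257), (548,390), (436,371) in the 800x600 picture). The buttons are at (541,365) near and (553,273) far, both across the rail, and the knob is at (522,312). The loose things are all to the left.

Run:
```python
from h import *
p=cv2.imread("pics/top0.png")
p,d=grab_frame("top")
np.save("top.npy",d)
c=p[145:260,270:375,::-1]
cv2.imwrite("pics/crop1.png",cv2.resize(c,None,fx=5.2,fy=5.2,interpolation=cv2.INTER_CUBIC))
# top-surface points of the case: fit rectangle at z ~55mm
c=camera_info("top");v,u=np.mgrid[0:384,0:512]
P=np.stack([(u-c["cx"])*d/c["fx"],(v-c["cy"])*d/c["fy"],d,np.ones_like(d)],-1)@c["extrinsics"].T
def cl(m):
    n,l,s,ce=cv2.connectedComponentsWithStats(m.astype(np.uint8)); 
    return [(l==i) for i in range(1,n) if s[i][4]>8], [(s[i].tolist()) for i in range(1,n) if s[i][4]>8]
roi=(u>270)&(u<375)&(v>145)&(v<260)
m=roi&(P[...,2]>.045)&(P[...,2]<.12)
q=P[m][:,:2].astype(np.float32); print(cv2.minAreaRect(q*1000), np.median(P[m][:,2]))
for lo in(.063,.08):
  M,S=cl(roi&(P[...,2]>lo))
  for a,s in zip(M,S):
    w=P[a]; print(lo,s,w[:,:3].mean(0).round(4),w[:,2].max(),cv2.minAreaRect((w[:,:2]*1000).astype(np.float32)))
```

```text
((503.51275634765625, -164.345458984375), (177.46078491210938, 210.10028076171875), 76.12071990966797) 0.054319651003012503
0.063 [344, 171, 20, 8, 127] [ 0.5533 -0.2416  0.0824] 0.9184344609110535 ((455.52716064453125, -125.31040954589844), (33.42445373535156, 355.86279296875), 40.341033935546875)
0.063 [329, 195, 11, 11, 85] [ 0.4934 -0.1863  0.0944] 0.9184344609110535 ((418.73773193359375, -96.77980041503906), (19.656963348388672, 264.6087341308594), 39.852378845214844)
0.063 [336, 229, 21, 9, 137] [ 0.4157 -0.2067  0.0878] 0.9184344609110535 ((381.7384338378906, -114.26632690429688), (23.181407928466797, 250.89129638671875), 20.168190002441406)
0.08 [330, 195, 10, 9, 68] [ 0.4938 -0.1866  0.0997] 0.9184344609110535 ((417.83795166015625, -97.4937973022461), (19.502960205078125, 264.6786193847656), 40.41273880004883)
```

View pics/crop1.png

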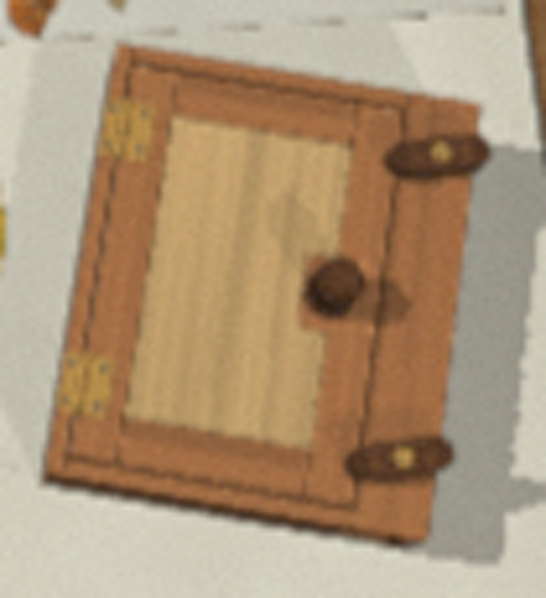

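The crop shows the near bar from (349,466) to (452,455) with its screw at (404,457). The far bar runs from (388,160) to (488,152) with its screw at (441,152). Both are turned slightly anticlockwise of square. The knob top is at (337,284).

```bash
cat >> h.py <<'E'
C=np.array([.5035,-.1643]); yaw=np.deg2rad(76.12)
def ray(name,u,v,z):
    c=camera_info(name);E=c["extrinsics"];r=E[:3,:3]@[(u-c["cx"])/c["fx"],(v-c["cy"])/c["fy"],1]
    return E[:3,3]+r*(z-E[2,3])/r[2]
def case(x,y): # case mm -> world
    c,s=np.cos(yaw),np.sin(yaw); return C+np.array([c*x-s*y,s*x+c*y])/1e3
def todelta(p,ang=None): # move in tool axes (mm) to world TCP p; ang=world jaw angle (deg)
    s=observe();M=R.from_rotvec(s["ee_rot"]).as_matrix();j=np.degrees(np.arctan2(M[1,1],M[0,1]))
    print("jaw",j.round(1),"d",(M.T@(np.array(p)-s["eef_pos"])*1e3).round(1), "turn",None if ang is None else -(ang-j))
E
python3 - <<'E'
from h import *
f=lambda u,v,z:ray("top",270+(u+.5)/5.2-.5,145+(v+.5)/5.2-.5,z)
for n,a,b,s,y in(("near",(349,466),(452,455),(404,457),72),("far",(388,160),(488,152),(441,152),-72)):
    A,B=f(*a,.063),f(*b,.063);t=A-B
    print(n,((A+B)/2).round(4),f(*s,.0695).round(4),"pred",case(-68,y).round(4),"ang",np.degrees(np.arctan2(t[1],t[0]))-76.12,np.hypot(*t[:2]))
print("knob",f(337,284,.089),case(-28,0))
d=np.load("top.npy");c=camera_info("top");v,u=np.mgrid[0:384,0:512]
P=np.stack([(u-c["cx"])*d/c["fx"],(v-c["cy"])*d/c["fy"],d,np.ones_like(d)],-1)@c["extrinsics"].T;P=P[d>0]
for x in np.arange(.3,.75,.05): print(x.round(2),[ (round(float(q.max()),3) if len(q:=P[(abs(P[:,0]-x)<.025)&(abs(P[:,1]-y)<.025)][:,2]) else None) for y in np.arange(-.5,-.0,.05)])
for q in [(*case(-68,72),.1),(*case(-68,-72),.1),(*case(-28,0),.1)]: todelta(q)
E
```

```text
near [ 0.4183 -0.2133  0.063 ] [ 0.419  -0.2134  0.0695] pred [ 0.4173 -0.213 ] ang 16.333912618775656 0.046782873561678685
far [ 0.5587 -0.2476  0.063 ] [ 0.5587 -0.2474  0.0695] pred [ 0.5571 -0.2476] ang 14.930064886568758 0.04697115950415273
knob [ 0.49560488 -0.18796308  0.089     ] [ 0.4967831  -0.19148241]
0.3 [-0.73, -0.732, -0.727, -0.732, -0.73, -0.732, -0.729, -0.731, -0.726, -0.731]
0.35 [-0.732, -0.732, -0.731, -0.734, 0.004, 0.004, 0.004, 0.005, 0.005, 0.006]
0.4 [-0.016, -0.013, -0.017, -0.017, 0.004, 0.071, 0.073, 0.059, 0.059, 0.057]
0.45 [-0.016, -0.015, 0.016, -0.009, 0.004, 0.069, 0.069, 0.058, 0.059, 0.063]
0.5 [-0.016, -0.015, 0.073, -0.012, 0.004, 0.059, 0.092, 0.057, 0.059, 0.076]
0.55 [0.008, 0.132, 0.126, 0.006, 0.004, 0.074, 0.072, 0.057, 0.06, 0.077]
0.6 [0.152, 0.161, 0.171, 0.17, 0.004, 0.058, 0.058, 0.058, 0.061, 0.076]
0.65 [-0.0, -0.017, -0.016, 0.004, 0.009, 0.006, 0.014, 0.02, 0.017, 0.023]
0.7 [-0.017, -0.015, -0.015, -0.016, 0.006, 0.016, 0.02, 0.023, 0.023, 0.023]
jaw -71.3 d [ 326.9 -313.6  122.1] turn None
jaw -71.3 d [ 448.2 -236.   122. ] turn None
jaw -71.3 d [ 409.1 -308.5  122.1] turn None
```

```bash
sed -i 's/^C=.*;/C=np.array([.505,-.1643]);/' h.py
python3 - <<'E'
from h import *
todelta((*case(-46.5,46),.12),-13.9)
todelta((*case(-45,-98),.12),-13.9)
E
```

```text
jaw -71.3 d [ 361.8 -317.3  102.1] turn -57.371877210295516
jaw -71.3 d [ 483.9 -241.   102. ] turn -57.371877210295516
```

Call:
apply_moves([
  [0,362,-317,40,-57.4],
  [0,362,-317,40,-57.4],
  [0,362,-317,40,-57.4],
  [0,362,-317,40,-57.4],
  [0,362,-317,40,-57.4],
  [0,362,-317,40,-57.4],
  [0,362,-317,40,-57.4],
  [0,362,-317,40,-57.4],
  [0,362,-317,40,-57.4],
  [0,362,-317,40,-57.4],
  [0,362,-317,102,-57.4],
  [0,362,-317,102,-57.4],
], squeeze=20)

```text
clock: 1.35
eef_pos: [0.4472, -0.1969, 0.1168]
ee_rot: [-2.466, -1.937, 0.005]
contact_force: [-1.1, 0.1, -1.3]
finger_gap: 0.0026
```

Run:
```python
from h import *
todelta((*case(-46.5,46),.06),-13.9); print(observe()["finger_gap"],observe()["joints"].round(2))
ims=[]
for n,(x,y) in(("top",(225,130)),("scene",(190,90))):
    p,d=grab_frame(n); ims.append(cv2.resize(p[y:y+150,x:x+200,::-1],(600,450),interpolation=cv2.INTER_CUBIC) if n=="top" else cv2.resize(p[...,::-1],(600,450)))
cv2.imwrite("pics/a.png",cv2.resize(np.hstack(ims),(800,300)))
```

```text
jaw -13.7 d [-1.   2.7 56.7] turn 0.19514686034924011
0.002648920460378462 [ 0.86  0.1  -0.52  1.95  0.05  1.11  0.08]
```

View pics/a.png

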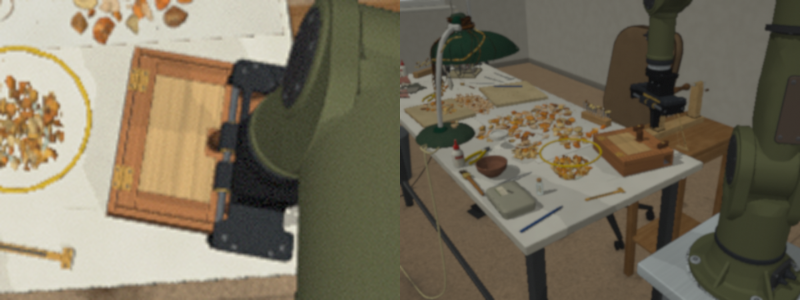

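The gripper body's long side lies along the case's y, clear of the bow drill. The view shows the shut fingers above the lid edge near the near button.

Call:
apply_moves([
  [0,-1,2,30,0],
  [0,-1,2,48,0],
  [0,-1,2,56,0],
  [0,-1,2,56,0],
  [0,-1,-4,56,0],
  [0,-1,-8,56,0],
  [0,-2,-12,56,0],
  [0,-2,-16,56,0],
  [0,-3,-20,56,0],
  [0,-3,-24,56,0],
  [0,-3.5,-27,56,0],
  [0,-3.5,-27,56,0],
])

```text
clock: 2.65
eef_pos: [0.4252, -0.1951, 0.0659]
ee_rot: [2.47, 1.936, 0.007]
contact_force: [3.0, 3.4, 0.4]
finger_gap: 0.0005
```

Run:
```python
from h import *
todelta((*case(-49,74),.06),-13.9)
```

```text
jaw -13.8 d [ 0.1 -3.9  5.8] turn 0.0835308552992835
```

Call:
apply_moves([
  [0,0,0,5,0],
  [0,0,0,5,0],
  [0,0,-3,5,0],
  [0,0,-6,5,0],
  [0,-0.5,-9,5,0],
  [0,-0.5,-9,5,0],
  [0,0,0,5,0],
  [0,0,0,-30,0],
  [0,0,0,-60,0],
  [0,0,0,-60,0],
])

```text
clock: 3.65
eef_pos: [0.4242, -0.198, 0.1282]
ee_rot: [2.469, 1.932, 0.001]
contact_force: [0.2, 0.4, 0.5]
finger_gap: 0.0004
```

Run:
```python
from h import *
todelta((*case(-45.5,-98),.12),-13.9)
```

```text
jaw -13.9 d [  6.8 168.3   9. ] turn -0.018728556584271416
```

Call:
apply_moves([
  [0,6,168,0,0],
  [0,6,168,0,0],
  [0,6,168,0,0],
  [0,6,168,0,0],
  [0,6,168,0,0],
  [0,6,168,0,0],
])

```text
clock: 4.25
eef_pos: [0.5855, -0.2306, 0.1231]
ee_rot: [-2.472, -1.935, 0.004]
contact_force: [0.0, -0.7, 0.7]
finger_gap: 0.0005
```

Run:
```python
from h import *
todelta((*case(-46.5,-98),.06),-13.9)
p,d=grab_frame("top"); cv2.imwrite("pics/b.png",cv2.resize(p[140:270,260:400,::-1],None,fx=4,fy=4,interpolation=cv2.INTER_CUBIC))
```

```text
jaw -13.9 d [-1.5  4.1 63. ] turn 0.020254060273149577
```

View pics/b.png

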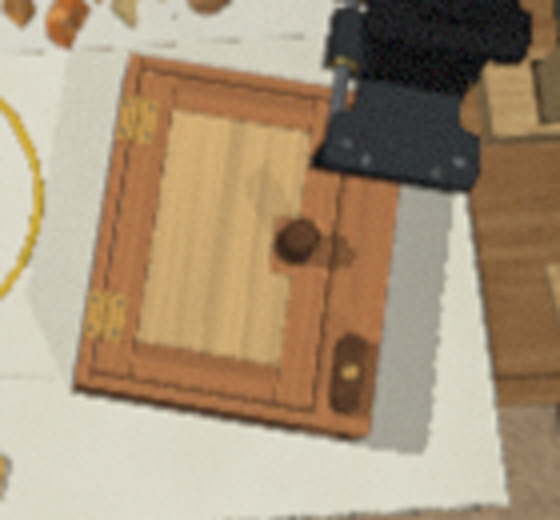

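The picture shows the near button lying along the rail, (350,340) to (348,410), clear of the lid. Next is the far one.

Call:
apply_moves([
  [0,-1,5,30,0],
  [0,-1,5,55,0],
  [0,-1,5,64,0],
  [0,-1,5,64,0],
  [0,-1,0,64,0],
  [0,-2,-5,64,0],
  [0,-2,-10,64,0],
  [0,-3,-15,64,0],
  [0,-3.5,-20,64,0],
  [0,-4,-25,64,0],
  [0,-4,-29,64,0],
  [0,-4,-29,64,0],
])

```text
clock: 5.5
eef_pos: [0.5586, -0.2266, 0.0616]
ee_rot: [2.472, 1.937, 0.002]
contact_force: [1.5, 3.0, 2.0]
finger_gap: 0.0007
```

Call:
apply_moves([
  [0,0,0,0,0],
  [0,0,8,0,0],
  [0,0,8,-30,0],
  [0,0,8,-65,0],
  [0.6,25,-60,-65,0],
  [0.6,25,-60,-65,0],
  [0.6,25,-60,-65,0],
])

```text
clock: 6.2
eef_pos: [0.5032, -0.1884, 0.1252]
ee_rot: [-2.472, -1.937, 0.006]
contact_force: [-1.0, 0.3, -0.7]
finger_gap: 0.0172
```

Run:
```python
from h import *
todelta((*case(-28,0),.061),-13.9); print(observe()["finger_gap"],observe()["contact_force"])
p,d=grab_frame("top"); cv2.imwrite("pics/c.png",cv2.resize(p[140:270,260:400,::-1],None,fx=4,fy=4,interpolation=cv2.INTER_CUBIC))
```

```text
jaw -13.8 d [-4.1 -3.8 64.3] turn 0.05914630973900614
0.0172097270318112 [-1.01834925  0.30350103 -0.70168365]
```

View pics/c.png

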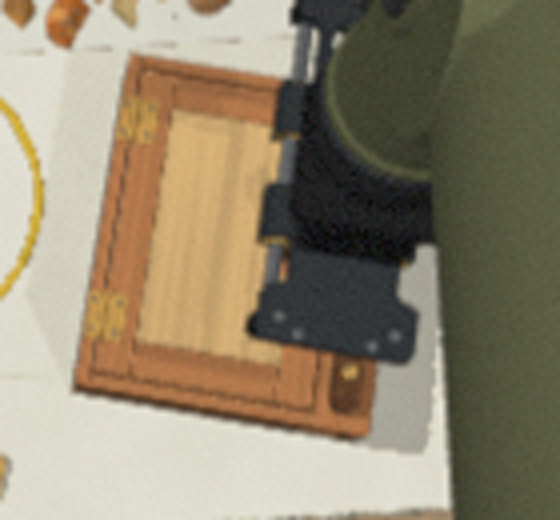

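The gripper hides the far button from the top camera, so I'm checking with the scene camera before grasping.

Run:
```python
from h import *
print(proj("scene",(*case(-68,-72),.0695)))
p,d=grab_frame("scene"); cv2.imwrite("pics/d.png",cv2.resize(p[120:240,230:390,::-1],None,fx=5,fy=5,interpolation=cv2.INTER_CUBIC))
```

```text
(np.float64(305.7549230015689), np.float64(160.71774302687643))
```

View pics/d.png

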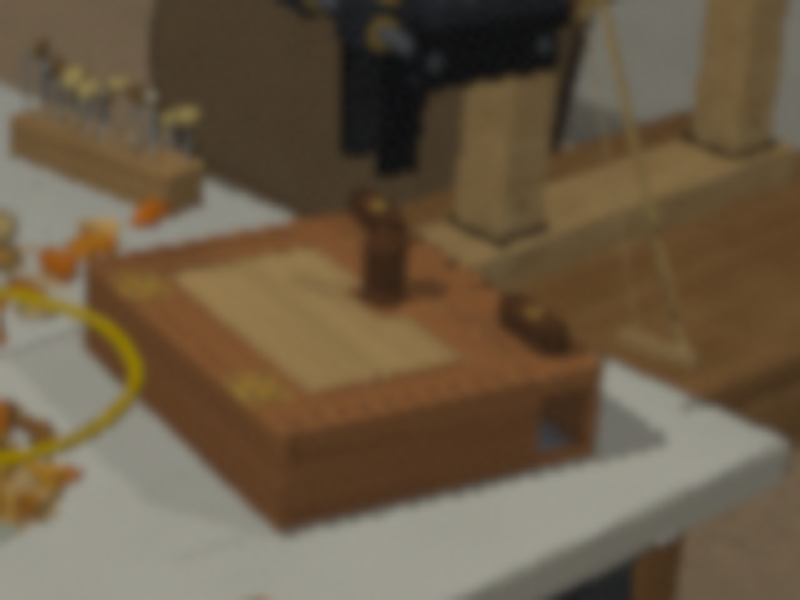

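The far button's end shows at (360,195) behind the knob, with its screw at (378,205) and its axis parallel to the near one, so both lie along the rail. Next I refine the knob position from the saved depth.

Run:
```python
from h import *
d=np.load("top.npy");c=camera_info("top");v,u=np.mgrid[0:384,0:512]
P=np.stack([(u-c["cx"])*d/c["fx"],(v-c["cy"])*d/c["fy"],d,np.ones_like(d)],-1)@c["extrinsics"].T;P=P[d>0]
w=P[(P[:,2]>.082)&(P[:,2]<.1)&(abs(P[:,0]-.5)<.03)&(abs(P[:,1]+.19)<.03)]
print(len(w),w[:,:3].mean(0),w[:,:3].min(0),w[:,:3].max(0),case(-28,0)); todelta((*case(-28,0),.061),-13.9)
```

```text
66 [ 0.49628573 -0.18954105  0.0875708 ] [ 0.48731825 -0.19925063  0.08213658] [ 0.50650965 -0.18028913  0.0917879 ] [ 0.4982831  -0.19148241]
jaw -13.9 d [-2.9 -6.8 64.6] turn -0.028562579300468016
```

Call:
apply_moves([
  [0.6,-2,-8,0,0],
  [0.6,-2,-8,30,0],
  [0.6,-2,-8,55,0],
  [0.6,-2,-8,64,0],
  [0.6,-2,-8,64,0],
  [0,-2,-8,64,0],
  [0,-2,-8,64,0],
  [0,-2,-8,64,0],
  [0,-2,-8,64,0],
  [0,-2,-8,64,0],
  [0,-2,-8,64,0],
], squeeze=25)

```text
clock: 7.4
eef_pos: [0.4994, -0.1894, 0.0623]
ee_rot: [2.471, 1.935, 0.004]
contact_force: [5.7, -1.3, -1.6]
finger_gap: 0.021
```

Run:
```python
from h import *
todelta((*case(-27,0),.061),-13.9); s=observe(); print(s["finger_gap"],s["contact_force"])
a,h=105,25
x=lambda t:-a*np.cos(t)+h*np.sin(t); z=lambda t:a*np.sin(t)+h*np.cos(t)
for t in range(0,61,3): r=np.radians(t); print(t,round(x(r)-x(0),1),round(z(0)-z(r),1))
```

```text
jaw -13.9 d [-1.3 -0.6  1.3] turn 0.03465118808770562
0.02097553129236632 [ 5.6982434  -1.34852193 -1.5614877 ]
0 0.0 0.0
3 1.5 -5.5
6 3.2 -10.8
9 5.2 -16.1
12 7.5 -21.3
15 10.0 -26.3
18 12.9 -31.2
21 15.9 -36.0
24 19.2 -40.5
27 22.8 -44.9
30 26.6 -49.2
33 30.6 -53.2
36 34.7 -56.9
39 39.1 -60.5
42 43.7 -63.8
45 48.4 -66.9
48 53.3 -69.8
51 58.4 -72.3
54 63.5 -74.6
57 68.8 -76.7
60 74.2 -78.4
```

Grasped, with a gap of 21 mm. I'll lift a small test amount first and check the force.

Call:
apply_moves([
  [0,0,1,0,0],
  [0,0.5,1,-1.5,0],
  [0,1,1,-3.5,0],
  [0,1.5,1,-5.5,0],
  [0,2.3,1,-8,0],
  [0,3.2,1,-10.8,0],
])

```text
clock: 8.0
eef_pos: [0.5, -0.187, 0.0725]
ee_rot: [2.472, 1.935, 0.001]
contact_force: [5.5, -3.0, -2.8]
finger_gap: 0.0214
```

Vertical force is about 3 N, which matches the lid's weight, so it isn't blocked. Continuing along the arc.

Call:
apply_moves([
  [0,1,1,-2.6,0],
  [0,2,1,-5.3,0],
  [0,4.3,1,-10.5,0],
  [0,6.8,1,-15.5,0],
  [0,9.7,1,-20.4,0],
  [0,12.7,1,-25.2,0],
  [0,16,1,-29.7,0],
  [0,19.6,1,-34.1,0],
  [0,23.4,1,-38.4,0],
  [0,27.4,1,-42.4,0],
  [0,31.5,1,-46.1,0],
  [0,31.5,1,-46.1,0],
])

```text
clock: 9.2
eef_pos: [0.5074, -0.1569, 0.1192]
ee_rot: [2.473, 1.935, -0.003]
contact_force: [0.8, -5.1, 0.6]
finger_gap: 0.0209
```

Call:
apply_moves([
  [0,2.2,0,-1.8,0],
  [0,4.4,0,-3.6,0],
  [0,9,0,-6.9,0],
  [0,13.7,0,-10,0],
  [0,18.6,0,-12.9,0],
  [0,23.7,0,-15.4,0],
  [0,28.8,0,-17.7,0],
  [0,34.1,0,-19.8,0],
  [0,37.5,0,-21,0],
  [0,39.5,0,-21.5,0],
  [0,39.5,0,-21.5,0],
])

```text
clock: 10.3
eef_pos: [0.5171, -0.1182, 0.141]
ee_rot: [2.473, 1.936, -0.002]
contact_force: [-1.6, -4.6, 7.4]
finger_gap: 0.0212
```

Run:
```python
from h import *
s=observe(); print(s["eef_pos"],s["contact_force"],s["moment"],s["finger_gap"])
H=case(78,0); e=np.array([np.cos(yaw),np.sin(yaw)])
dx=(s["eef_pos"][:2]-H)@e*1e3; dz=s["eef_pos"][2]*1e3+19-55
print("hinge rel",dx,dz,"r",np.hypot(dx,dz),"angle",np.degrees(np.arctan2(dz,-dx)-np.arctan2(25,106)))
ims=[]
for n in("top","scene"):
    p,d=grab_frame(n); np.save(n+"1.npy",d); np.save(n+"1p.npy",p)
    c=p[140:290,240:400] if n=="top" else p[70:220,220:380]
    ims.append(cv2.resize(c[...,::-1],(400,375),interpolation=cv2.INTER_CUBIC))
cv2.imwrite("pics/e.png",np.hstack(ims))
```

```text
[ 0.5170777  -0.11817583  0.14104471] [-1.56981769 -4.60438057  7.4340605 ] [-1.10843585  0.19875124  0.02136555] 0.02123467316776982
hinge rel -30.32533872315529 105.04470755567345 r 109.33442620753567 angle 60.626465179909154
```

View pics/e.png

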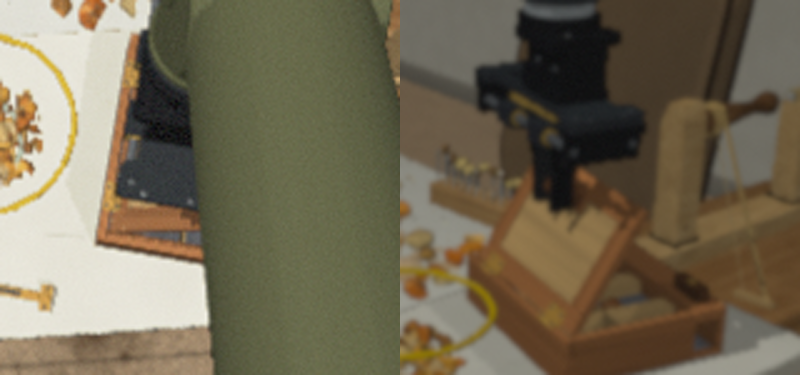

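The lid is up with the knob between the fingers and both buttons clear. Next I measure the angle by fitting a plane in the scene depth.

```bash
cat > fit.py <<'E'
from h import *
def fit(d):
    c=camera_info("scene");v,u=np.mgrid[0:384,0:512]
    P=np.stack([(u-c["cx"])*d/c["fx"],(v-c["cy"])*d/c["fy"],d,np.ones_like(d)],-1)@c["extrinsics"].T;P=P[d>0]
    q=P[:,:2]-C; cy,sy=np.cos(yaw),np.sin(yaw)
    x=(q@[cy,sy])*1e3; y=(q@[-sy,cy])*1e3; z=P[:,2]*1e3
    s=np.hypot(x-78,z-55); t=np.degrees(np.arctan2(z-55,78-x))
    m=(s>25)&(s<125)&(abs(y)<90)&(abs(t-60)<8)&(z>70)
    X=np.c_[x,y,z][m]
    for _ in range(6):
        o=X.mean(0); n=np.linalg.svd(X-o,full_matrices=False)[2][2]; n*=np.sign(n[2]); r=(X-o)@n; k=abs(r)<max(2,1.5*np.median(abs(r))); X=X[k]
    print(len(X),"n",n.round(3),"plane angle",np.degrees(np.arctan2(n[0],n[2])).round(2),"rms",r.std().round(2),"dist to hinge",((np.array([78,0,55])-o)@n).round(2),"ray angle med",np.median(t[m]).round(2))
E
python3 - <<'E'
from fit import *
fit(np.load("scene1.npy"))
p,d=grab_frame("scene"); fit(d); s=observe(); print(s["eef_pos"],s["contact_force"])
E
```

```text
1172 n [ 0.857 -0.002  0.516] plane angle 58.97 rms 0.97 dist to hinge 2.67 ray angle med 56.78
1175 n [ 0.857 -0.001  0.515] plane angle 59.03 rms 1.0 dist to hinge 2.69 ray angle med 56.8
[ 0.51700272 -0.11847738  0.14097843] [-0.88009523 -3.37448808  7.28144089]
```

```bash
sed -i 's/def fit(d):/def fit(d,a=60,S=(25,125),Y=(-90,90)):/; s/m=(s>25).*/m=(s>S[0])\&(s<S[1])\&(y>Y[0])\&(y<Y[1])\&(abs(t-a)<8)\&((z>70)|(a==0))/' fit.py
python3 - <<'E'
from fit import *
a=np.load("scene.npy");b=np.load("scene1.npy")
for S,Y in(((25,125),(-90,90)),((40,92),(-60,60)),((40,92),(20,62)),((25,125),(70,92))):
    fit(a,0,S,Y);fit(b,60,S,Y)
E
```

```text
970 n [ 0.02  -0.002  1.   ] plane angle 1.14 rms 0.9 dist to hinge 3.7 ray angle med -1.86
1172 n [ 0.857 -0.002  0.516] plane angle 58.97 rms 0.97 dist to hinge 2.67 ray angle med 56.78
422 n [-0.001  0.001  1.   ] plane angle -0.07 rms 0.92 dist to hinge 2.9 ray angle med -2.63
525 n [0.853 0.    0.522] plane angle 58.5 rms 0.92 dist to hinge 2.68 ray angle med 56.06
161 n [-0.    -0.002  1.   ] plane angle -0.01 rms 0.88 dist to hinge 3.06 ray angle med -2.58
227 n [0.855 0.014 0.519] plane angle 58.71 rms 0.94 dist to hinge 2.31 ray angle med 56.21
135 n [0.006 0.012 1.   ] plane angle 0.34 rms 0.75 dist to hinge 0.36 ray angle med -0.77
217 n [ 0.849 -0.034  0.528] plane angle 58.13 rms 0.94 dist to hinge 3.31 ray angle med 57.73
```

The panel-only fit, referenced to the shut lid, gives about 58.6°. I'll add about 1.4° and relieve the slight downward push.

Call:
apply_moves([
  [0,1,0,-0.8,0],
  [0,2,0,-1.5,0],
  [0,2.6,0,-1.8,0],
  [0,2.6,0,-1.8,0],
  [0,2.6,0,-1.8,0],
  [0,2.6,0,-1.8,0],
])

```text
clock: 11.05
eef_pos: [0.5179, -0.115, 0.1421]
ee_rot: [2.473, 1.937, -0.001]
contact_force: [-0.4, -3.8, 5.8]
finger_gap: 0.0214
```

Run:
```python
from fit import *
ds=[grab_frame("scene")[1] for _ in range(6)]
for d in (ds[0],ds[5]): 
    fit(d,60,(40,92),(-60,60)); fit(d)
fit(np.mean(ds,0),60,(40,92),(-60,60))
s=observe(); print(s["eef_pos"],s["contact_force"],s["finger_gap"],s["clock"])
```

```text
499 n [0.865 0.001 0.502] plane angle 59.87 rms 1.02 dist to hinge 1.97 ray angle med 58.05
1149 n [ 0.874 -0.     0.486] plane angle 60.91 rms 0.98 dist to hinge 2.63 ray angle med 58.62
502 n [ 0.864 -0.001  0.503] plane angle 59.79 rms 0.97 dist to hinge 2.01 ray angle med 57.93
1206 n [ 0.875 -0.001  0.485] plane angle 61.0 rms 1.01 dist to hinge 2.83 ray angle med 58.56
584 n [0.866 0.    0.5  ] plane angle 60.03 rms 0.52 dist to hinge 2.32 ray angle med 57.93
[ 0.51784137 -0.11502766  0.14206354] [ 0.05861013 -3.30808072  5.4024164 ] 0.021259160460555843 11.35
```

The panel fit over six averaged frames gives 60.0°. The whole-lid fit minus its shut reading gives 59.8°. The pose is steady, so I'm handing in.

```bash
python3 -c "
from plant import *
print(sign_off())"
```

```text
the job is handed in; nothing more can be done
None
```

The lid is raised to about 60° and the gripper is still holding it by the knob. Both turnbuttons lie along the rail, clear of the lid. I handed the job in at about 11.4 s.

- **Buttons:** I pushed both anticlockwise with the shut fingertips. The top camera confirmed the near one. The gripper hid the far one from that camera, so I confirmed it only from the scene camera, where it was partly behind the knob.
- **Lifting:** A small test lift showed about 3 N vertically, so nothing was blocking the lid. I then followed the hinge arc.
- **Final angle:** Fitting a plane to the lid panel, averaged over six frames, gave 60.0°. Fitting the whole lid gave about 61° raw, or 59.8° after subtracting the 1.1° it read when shut. Before the last 1.4° correction, the angle worked out from the arm's position read 60.6° and the panel fit 58.6°; I trusted the panel fit.
- **Hold:** The gap was steady at 21 mm, and about 6 N of force remained between the gripper and the lid.
- **Loose things:** I kept the arm away from them but took no separate last picture to check them.

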